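# Load the marking fixture and hold its dead-man lever

### The arm

A 7-joint arm with a two-finger parallel gripper is mounted at the origin on a cart in front of the work surface, level with it; the furniture and walls round the work are solid. World frame = base frame: x ahead of the robot, y to its left, z up, the work surface at z = 0. Lengths are in m, angles in rad, forces in N, time in s.
With the tool pointing down it reaches from about 0.425 to 0.925 m from the base axis. Payload 6.8 kg.
Tool frame: the origin (TCP) lies on the mounting face of the last link; the fingertips stand 173 mm ahead of it and the grasp point (between the pads) lies 155 mm ahead of it; z points along the fingers, y is the line along which they close (so a half turn about z gives the same grasp; the last joint's range is limited). The gripper opens to 85 mm and grips with 20 to 120 N. Pads are 22 mm wide; open, the fingers measure 114 mm over their backs; the gripper's body (76 mm by 85 mm) begins 54 mm behind the grasp point. The pads swing forward as they close: fully open they stand 13 mm farther back than shut.
Start: joints at [-1.453, 0.477, 0.022, 1.555, -0.011, 1.109, -0.083], TCP at [0.151, 0.658, 0.405] pointing down, gripper open.
Joint ranges: [-2.96, 2.96], [-0.34, 2.1], [-1.41, 1.46], [0.24, 2.44], [-1.37, 4.51], [0.17, 1.92], [-2.96, 2.96]. Speed limits (rad/s): [2.39, 2.39, 3.14, 3.14, 3.14, 3.14, 3.14].

### API

Orientations are given as a rotation vector (axis times angle).
In Python, from bench import r gives the robot as it stands.
- The arm moves only by the tool carry_out, never from a script. Its argument "moves" is a list of rows, each a list of 5 numbers: the shift along the tool's x, y, z in m, then the turn about the tool's z in rad, then the finger opening in m, from 0 to 0.0854. In form: [[dx, dy, dz, roll, claw], ...]. A call has exactly 8 rows; each row is the pose to reach, as a shift and turn from the pose commanded when the call began, along the tool's axes at that moment; what a row does not reach only later rows make up. A row lasts 1/10 s, in which the tool goes at most 50 mm and 8.59 degrees, less where a joint would pass 70% of its speed; a pose out of reach is approached as far as the arm can. A call with a gripper value outside its range is refused whole. The fingers move at their own pace and stop on an object; "force" is the grip in N (left out, the last holds). Time passes only in rows, so rows that repeat a pose let the fingers close, or fill a call up. It gives the time, the measured TCP pose, the force, the opening and the grip force at its end, in the units of the state.
- r.get_obs(): the state, without advancing time (a new reading comes with each control period).
- r.grab_frame(name): name is "side" or "top"; returns the picture (400x640x3 uint8, red, green, blue); there is no depth.
- r.calibration(name): a dict with "fx", "fy", "cx", "cy" (pixels), "rvec" (rotation vector, rad) and "tvec" (3), from world to camera coordinates, as OpenCV has them. Camera axes: x right, y down, z forward; pixel columns grow to the right and rows downward; lengths in m; the calibration is good to about 2 mm. A picture is of the moment at which its call begins. calibration takes no time and is no camera call.
- r.hand_in(): hands the job in; it is judged then, once.
The state is a dict: "clock": time; "joints": joint angles; "qvel": joint speeds; "tau": joint torques, N m; "tcp_pos": TCP position; "orientation": TCP orientation; "contact_force": force on the tool from outside, world axes, zero at the start; "moment": the same for the moment, N m; "grip_width": finger opening in m; "gripper_force": force on a finger pad.
Only numpy, scipy, OpenCV 4.12 (cv2) and the standard library are available. Lean on these libraries where they do the work, as an engineer would, in place of code of your own. Each camera call takes 0.05 s, during which the arm holds its last target. There are 200 camera calls.

### The job

Stand the short thick-walled steel bush upright and centred on the round anvil post of the marking fixture and let go of it. Only then press the black pad of the fixture's sprung dead-man lever down to the middle of its travel (pointer between the two lugs; never near its bottom stop) and keep it there: the program finishes while still holding the lever pressed. Leave the pipe, the bolt and the ring gauge where they are.

Things in the scene. Friction and masses are not known exactly. Their poses are not given: they have to be found in the camera images.
- bush: plain steel bush, a short thick-walled tube 42 mm in diameter and 36 mm high with an 18 mm bore, standing upright on the bench; 0.15 to 0.31 kg. Origin: centre of its underside, z up along its axis
- pipe_cut: bystander: painted pipe end standing upright, 34 mm in diameter and 52 mm high; origin at the centre of its underside
- bolt_a: bystander: large bolt standing on its hexagon head, 34 mm wide and 83 mm high; origin at the centre of its underside
- ring_gauge: bystander: flat steel ring, 66 mm in diameter and 14 mm high; origin at the centre of its underside
- marker: marking fixture fixed to bench, yaw within 0.35 rad; origin: centre of the underside of its base plate, 230 mm along its x (away from robot) by 250 mm along y, 14 mm thick. Anvil post at y = +65 mm. Lever at y = -65 mm: pivot at x = 70 mm, 62 mm high, between cheeks 80 mm high; arm runs along -x. Window post 12 x 6 mm, 82 mm high, at x = -5, y = -39 mm; its two lugs frame the pointer at mid travel
- anvil_top (a point): centre of the flat round top of the anvil post, 34 mm in diameter, 60 mm above the bench; axes as the marker's. Behind it the marking head (x = 73 to 107 mm from the post's axis, 60 mm wide in y) rises to 78 mm; its sleeve reaches forward to x = 61 mm at 68 mm height, and a thin stylus to 38 mm, moving 10 mm farther forward when the lever is at mid travel
- pad_top (a point): top centre of the black round rubber pad, 38 mm in diameter, 12 mm thick, on the lever's end, 130 mm from the pivot. Its z is the pad's normal, level at mid travel, sloping 0.14 rad at either end. Top centre above the bench: 98 mm at rest, 80 mm at mid travel, 62 mm at the bottom stop. A spring pushes it up: about 3 N on the pad at first, 8 N at mid travel, 12 N at the bottom
- lever (a joint): angle of the dead-man lever, rad: 0 at rest (pad up), 0.14 at mid travel, 0.28 at the bottom stop; 0.01 rad is 1.3 mm at the pad
Not all that is in view belongs to the job. Leave any green look-alike of the bush alone.

How it is judged:
On the way, in this order (a step that is already met when the one before it is completed fails the run):
1. the bush stands upright and centred on the anvil post, let go, with the lever still up (distance between bush and anvil_top below 0.007 m and angle between bush's own z axis and vertical below 0.08 rad and linear speed of bush below 0.02 m/s and contact force between the fingers and bush below 0.1 N and value of joint lever below 0.04 rad), for 0.2 s.
2. the lever pad is pressed to the middle of its travel (value of joint lever between 0.095 and 0.185 rad), for 0.5 s.
At the end, for the whole second after the job is handed in: The bush stands on the anvil post, its foot centre within 7 mm of the post's, upright within 0.08 rad, still and untouched; the robot still presses the lever with over 1.5 N and holds the lever at 0.095 to 0.185 rad (mid travel, about 6 mm either way at the pad) (all of step 2 and contact force between any of the fingers, the arm and lever above 1.5 N and distance between bush and anvil_top below 0.007 m and angle between bush's own z axis and vertical below 0.08 rad and linear speed of bush below 0.02 m/s and contact force between each of the fingers, the arm and bush below 0.1 N); the arm keeps its last pose, push and grip.
It fails at once if the lever was pressed down near its bottom stop (beyond 0.235 rad) (value of joint lever above 0.235 rad).
It fails at once if the lever was pressed while the bush was not on the anvil post (value of joint lever above 0.07 rad and distance between bush and anvil_top above 0.02 m).
It fails at once if the pipe, the bolt or the ring gauge was moved more than 30 mm (distance of any of pipe_cut, bolt_a, ring_gauge from where it was at the start of the episode above 0.03 m).
It fails at once if the pipe or the bolt was knocked over (angle between any of pipe_cut, bolt_a's own z axis and vertical above 0.5 rad).
It also fails if it takes over 48 s, if anything falls off the work surface, if the arm or the gripper's body presses on something with over 40 N, if the wrist force passes 120 N, or if a joint passes its speed limit or range.

## Working session

There is one attempt and no reset: what is moved stays moved. The work goes in short steps, Python scripts to look and compute and a tool call to move; the robot and the scene stay as the last step left them, time stands still between calls to the robot, and variables do not carry over. Pictures are saved under pics/ and viewed, at most 10 in all, crops included, and the job is handed in when it is done.

Besides the shell and the picture viewer there is one more tool, called as name([rows], argument=value, ...), one row to a line, values as JSON. carry_out: Moves the arm, as the interface text tells. Its arguments: {"type":"object","properties":{"moves":{"type":"array","items":{"type":"array","items":{"type":"number"}}},"force":{"type":"number"}},"required":["moves"]}

```bash
mkdir -p pics; ls; cat > h.py <<'E'
import numpy as np, cv2
from bench import r
def cam(n):
    c=r.calibration(n); K=np.array([[c['fx'],0,c['cx']],[0,c['fy'],c['cy']],[0,0,1.]])
    R=cv2.Rodrigues(np.array(c['rvec'],float))[0]; t=np.array(c['tvec'],float); return K,R,t
def ray(n,u,v):
    K,R,t=cam(n); d=R.T@np.linalg.inv(K)@np.array([u,v,1.]); return -R.T@t,d
def plane(n,u,v,z):
    o,d=ray(n,u,v); return o+d*(z-o[2])/d[2]
def proj(n,p):
    K,R,t=cam(n); q=K@(R@np.array(p,float)+t); return q[:2]/q[2]
def save(n,f):
    im=r.grab_frame(n); cv2.imwrite('pics/'+f,im[:,:,::-1]); return im
E
python3 - <<'E'
from h import *
for n in('side','top'):
    save(n,n+'0.png'); K,R,t=cam(n); print(n,K[0,0],(-R.T@t).round(3),R[2].round(2))
o=r.get_obs(); print(o)
E
```

```text
pics
side 501.5667399172362 [ 0.042 -0.892  0.971] [ 0.34  0.66 -0.67]
top 398.0741557194862 [ 0.445 -0.037  1.141] [ 0.05  0.02 -1.  ]
{'clock': 0.1, 'joints': array([-1.45309257,  0.47770624,  0.02236756,  1.55632138, -0.01150275,
        1.10930835, -0.08304878]), 'qvel': array([ 0.00012972,  0.00054674, -0.00095309, -0.00164731,  0.00057003,
       -0.00105812, -0.00035349]), 'tau': array([ 3.95726369e-03, -5.97757888e+01,  1.61300205e+00, -2.81951147e+01,
        1.27003514e-02,  5.08462836e-03,  2.12374038e-07]), 'tcp_pos': array([0.1510743 , 0.6576295 , 0.40384388]), 'orientation': array([-3.53856921e-01, -3.12154249e+00,  2.53492249e-03]), 'contact_force': array([-0.33640662,  0.0530172 ,  0.18369034]), 'moment': array([-0.00903125,  0.0054458 ,  0.00572277]), 'gripper_force': 0.0, 'grip_width': 0.08557646495893967}
```

View pics/top0.png

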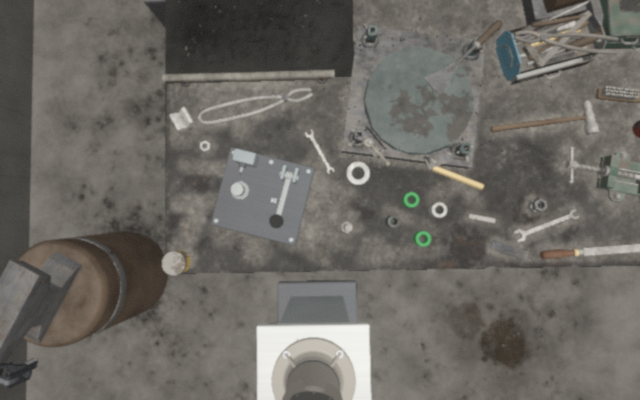

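View pics/side0.png

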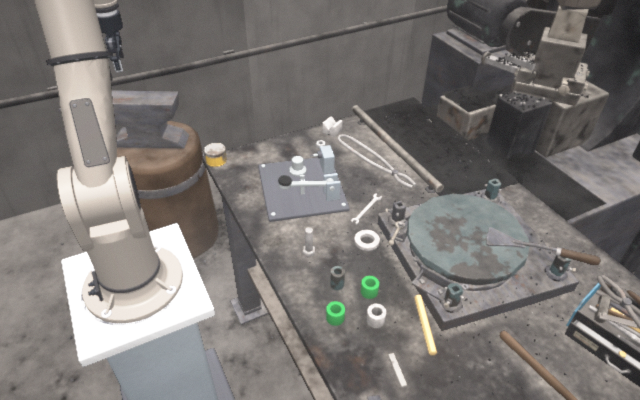

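The top view shows the bush at (440,210), green look-alikes at (411,199) and (423,239), the ring gauge at (358,173), the pipe at (392,221), the bolt at (347,227), the anvil at (239,190) and the pad at (277,221). The side view agrees: bush at (376,316), anvil at (298,162), pad at (285,181).

```bash
python3 - <<'E'
from h import *
from scipy.spatial.transform import Rotation as Ro
T=cv2.imread('pics/top0.png'); S=cv2.imread('pics/side0.png')
def blob(im,c,w,lo,hi,name):
    g=cv2.cvtColor(im,cv2.COLOR_BGR2GRAY); x0,y0=c[0]-w,c[1]-w
    m=cv2.inRange(g[y0:y0+2*w,x0:x0+2*w],lo,hi)
    cs,_=cv2.findContours(m,cv2.RETR_EXTERNAL,cv2.CHAIN_APPROX_NONE)
    k=max(cs,key=cv2.contourArea); (x,y),rad=cv2.minEnclosingCircle(k)
    b=cv2.boundingRect(k); print(name,(x+x0,y+y0),'rad',rad,'area',cv2.contourArea(k),'box',b[0]+x0,b[1]+y0,b[2:]); return x+x0,y+y0
b=blob(T,(440,210),14,150,255,'bush'); print(plane('top',*b,.036))
a=blob(T,(239,190),14,150,255,'anvil'); A=plane('top',*a,.06);print(A)
p=blob(T,(277,221),12,0,50,'pad'); P=plane('top',*p,.098);print(P)
d=A-P; print('sep',d, np.linalg.norm(d[:2]))
# marker: anvil (0?,65) ; pad (-60,-65)
# plate mask
g=cv2.cvtColor(T,cv2.COLOR_BGR2HSV); print(g[225,240],g[170,265])
print('side chk bush',proj('side',plane('top',*b,.036)),'anvil',proj('side',A),'pad',proj('side',P))
o=r.get_obs(); R=Ro.from_rotvec(o['orientation']).as_matrix(); print(R.round(3))
top=np.vstack([cv2.resize(T[140:250,190:330],(700,550),interpolation=cv2.INTER_CUBIC)])
cv2.imwrite('pics/c1.png',top)
s=np.hstack([cv2.resize(S[140:220,250:350],(500,400),interpolation=cv2.INTER_CUBIC),cv2.resize(S[260:340,320:380],(300,400),interpolation=cv2.INTER_CUBIC)])
cv2.imwrite('pics/c2.png',s)
E
```

```text
bush (439.0, 209.5) rad 7.826338291168213 area 172.0 box 432 202 (15, 16)
[ 0.46835452 -0.35736228  0.036     ]
anvil (239.37709522247314, 189.82960891723633) rad 9.211050987243652 area 234.0 box 231 181 (18, 18)
[0.53209266 0.19044984 0.06      ]Traceback (most recent call last):
  File "<stdin>", line 12, in <module>
  File "<stdin>", line 8, in blob
ValueError: max() iterable argument is empty
```

```bash
python3 - <<'E'
from h import *
from scipy.spatial.transform import Rotation as Ro
T=cv2.imread('pics/top0.png'); S=cv2.imread('pics/side0.png')
top=cv2.resize(T[145:245,205:320],(805-5,0) if 0 else (690,600),interpolation=cv2.INTER_CUBIC)
s=cv2.resize(S[150:210,258:348],(800,533),interpolation=cv2.INTER_CUBIC)
cv2.imwrite('pics/c1.png',top); cv2.imwrite('pics/c2.png',s)
for c in [(271,216,284,228)]:
    g=cv2.cvtColor(T,cv2.COLOR_BGR2GRAY)[211:232,266:290]; m=(g<65).astype(np.uint8); print(g.min(),np.median(g)); M=cv2.moments(m,True); p=(266+M['m10']/M['m00'],211+M['m01']/M['m00']); print(p,m.sum(),plane('top',*p,.095))
o=r.get_obs(); R=Ro.from_rotvec(o['orientation']).as_matrix(); print(R.round(3))
B=plane('top',439.0,209.5,.036); print(proj('side',B))
E
```

```text
63 121.0
(275.3, 220.9) 10 [0.44547072 0.08904712 0.095     ]
[[-0.975  0.224 -0.   ]
 [ 0.224  0.975 -0.002]
 [-0.    -0.002 -1.   ]]
[376.33524545 310.09219883]
```

View pics/c1.png

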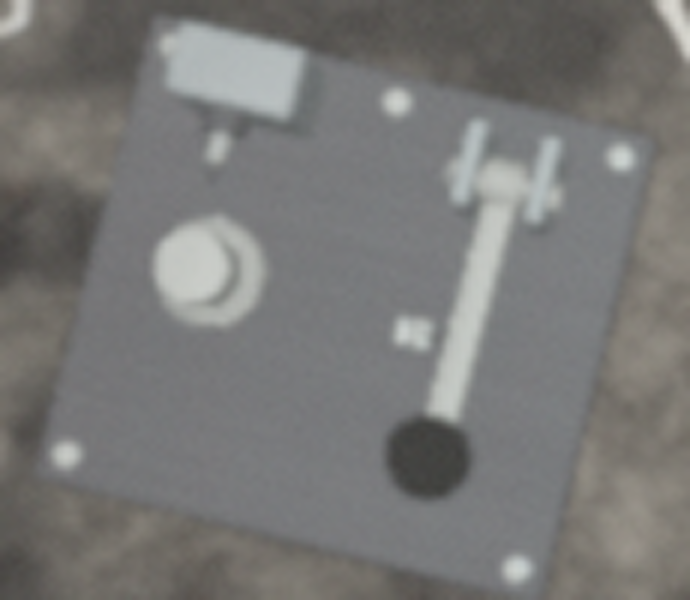

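View pics/c2.png

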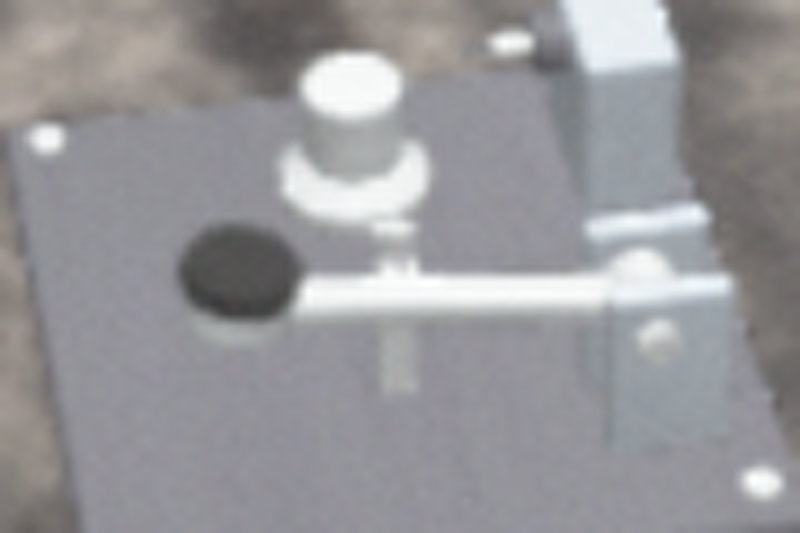

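The crops give these centres: anvil top at top px (236.5,188.4) and side px (297,159.4), pad at top (275.9,220.8) and side (284.5,180.1). The pale ring around the post is only its foot flange.

```bash
cat >> h.py <<'E'
from scipy.spatial.transform import Rotation as Ro
def tri(pt,ps):
    (o1,d1),(o2,d2)=ray('top',*pt),ray('side',*ps)
    M=np.c_[d1,-d2]; k=np.linalg.lstsq(M,o2-o1,rcond=None)[0]
    a,b=o1+k[0]*d1,o2+k[1]*d2; return (a+b)/2,np.linalg.norm(a-b)
def shift(target):
    o=r.get_obs(); R=Ro.from_rotvec(o['orientation']).as_matrix(); return R.T@(np.array(target)-o['tcp_pos'])
E
python3 - <<'E'
from h import *
print('anvil',plane('top',236.5,188.4,.06),tri((236.5,188.4),(297.05,159.35)))
print('pad',plane('top',275.9,220.8,.098),tri((275.9,220.8),(284.55,180.15)))
c=[plane('top',205+u/6-.4,145+v/6-.4,.014)[:2] for u,v in[(155,15),(655,140),(545,595),(42,475)]]
ctr=np.mean(c,0); c=np.array(c); ex=(c[0]-c[3]+c[1]-c[2]);ey=c[0]-c[1]+c[3]-c[2]
yx=np.arctan2(ex[1],ex[0]);yy=np.arctan2(-ey[0],ey[1]);print('plate',ctr,'yaw',yx,yy,np.linalg.norm(ex)/2,np.linalg.norm(ey)/2)
y=(yx+yy)/2;R=np.array([[np.cos(y),-np.sin(y)],[np.sin(y),np.cos(y)]])
print('anvil(x?)',R.T@(np.array(plane('top',236.5,188.4,.06)[:2])-ctr),'pad',R.T@(np.array(plane('top',275.9,220.8,.098)[:2])-ctr))
S=cv2.imread('pics/side0.png')
g=cv2.cvtColor(S,cv2.COLOR_BGR2GRAY); print(g[300:332:2,362:392:2])
for t in [(.53,.19,.40),(.468,-.357,.26)]: print(shift(t))
E
```

```text
anvil [0.53616987 0.19830512 0.06      ] (array([0.53567809, 0.19948318, 0.05631684]), np.float64(0.0017697678246376613))
pad [0.44570266 0.08710698 0.098     ] (array([0.44547932, 0.08794623, 0.09182167]), np.float64(0.0004954289494049043))
plate [0.51846982 0.13365534] yaw -0.25123089932165676 -0.2590033122553725 0.22319924091828552 0.2457228422810414
anvil(x?) [0.00081223 0.06702408] pad [-0.05866507 -0.06340519]
[[104 106 108 109 103 102  98  97  96 102  96  98 101 105 114]
 [107 111 113 112 109 108 111 110 102 100 100 103 105 110 113]
 [106 106 105 106 132 195 236 248 235 197 122 113 110 113 112]
 [101 103 103 152 247 249 241 244 248 248 233 134 122 126 130]
 [102 102 105 231 250 221 150 151 145 192 242 227 140 134 138]
 [107 103 118 250 247 133 122 129 114 116 222 250 169 131 134]
 [110 105 114 247 247 138 113 113  95  97 191 246 173 132 137]
 [102 102 107 202 247 232 136 112  94 140 247 246 155 133 136]
 [108 107 114 154 241 251 249 247 247 245 246 235 128 121 126]
 [107 106 112 139 167 214 245 253 251 241 222 181 129 123 121]
 [107 103 111 136 153 167 178 200 192 195 202 161 130 125 123]
 [111 102 105 138 143 153 164 171 172 179 183 143 126 129 131]
 [103 101  99 130 140 141 158 163 160 160 156 123 130 137 131]
 [102  93 100 107 117 136 147 154 149 141 119 110 120 120 124]
 [101  96  96  97  98 100 110 112 111 103 102 102 108 110 116]
 [104 101  94  92  96  94  93  92  92  92  98  97 103 116 116]]
[-0.47398554 -0.37093702  0.00450056]
[-0.53598315 -0.91770919  0.14538879]
```

carry_out([
  [-0.0375,-0.0295,0,0.12,0.085],
  [-0.075,-0.059,0,0.24,0.085],
  [-0.1125,-0.0885,0,0.36,0.085],
  [-0.15,-0.118,0,0.48,0.085],
  [-0.1875,-0.1475,0,0.6,0.085],
  [-0.225,-0.177,0,0.72,0.085],
  [-0.2625,-0.2065,0,0.84,0.085],
  [-0.3,-0.236,0,0.96,0.085],
], force=40)

```text
clock: 0.9
tcp_pos: [0.3914, 0.3589, 0.4046]
orientation: [-1.761, -2.601, 0.0]
contact_force: [0.9, 0.1, -0.3]
grip_width: 0.085
gripper_force: 0.0
```

```bash
python3 - <<'E'
from h import *
print(tri((439.,209.5),(376.5,311.5)))
o=r.get_obs(); R=Ro.from_rotvec(o['orientation']).as_matrix();print(o['clock'],o['tcp_pos'],o['joints'].round(2),R[:,1])
for t in [(.56,.0,.35),(.468,-.357,.26)]: print(shift(t))
E
```

```text
(array([ 0.46844879, -0.35850957,  0.03206724]), np.float64(2.9003943846825976e-05))
0.9 [0.39143309 0.35888793 0.40457734] [-1.14  0.24  0.33  1.92 -0.09  1.   -0.39] [ 9.28565359e-01  3.71168831e-01 -2.70339195e-04]
[-0.39582114  0.02333214  0.05454606]
[-0.69317713 -0.19457882  0.14458621]
```

carry_out([
  [-0.048,0.003,0.006,0,0.085],
  [-0.096,0.006,0.012,0,0.085],
  [-0.144,0.009,0.018,0,0.085],
  [-0.192,0.012,0.024,0,0.085],
  [-0.24,0.015,0.03,0,0.085],
  [-0.288,0.018,0.036,0,0.085],
  [-0.336,0.02,0.042,0,0.085],
  [-0.384,0.02,0.048,0,0.085],
])

```text
clock: 1.7
tcp_pos: [0.5539, 0.0107, 0.3563]
orientation: [-1.755, -2.606, -0.0]
contact_force: [0.6, 0.7, -0.1]
grip_width: 0.085
gripper_force: 0.0
```

```bash
python3 - <<'E'
from h import *
o=r.get_obs();print(o['clock'],o['tcp_pos'],o['joints'].round(2))
print(shift((.468,-.358,.26)))
E
```

```text
1.7 [0.55387801 0.01070726 0.35627366] [-0.52  0.36  0.49  1.92 -0.21  0.91  0.46]
[-0.30935456 -0.21823607  0.09623652]
```

carry_out([
  [-0.039,-0.027,0.012,0,0.085],
  [-0.077,-0.055,0.024,0,0.085],
  [-0.116,-0.082,0.036,0,0.085],
  [-0.155,-0.109,0.048,0,0.085],
  [-0.193,-0.136,0.06,0,0.085],
  [-0.232,-0.164,0.072,0,0.085],
  [-0.271,-0.191,0.084,0,0.085],
  [-0.309,-0.218,0.096,0,0.085],
])

```text
clock: 2.5
tcp_pos: [0.4667, -0.3576, 0.2599]
orientation: [-1.755, -2.605, -0.0]
contact_force: [-0.1, -0.2, -0.3]
grip_width: 0.085
gripper_force: 0.0
```

```bash
python3 - <<'E'
from h import *
o=r.get_obs();print(o['clock'],o['tcp_pos'],o['joints'].round(2))
print(shift((.468,-.358,.182)))
S=save('side','s1.png'); cv2.imwrite('pics/s1c.png',cv2.resize(S[230:370,290:450,::-1],(640,560),interpolation=cv2.INTER_CUBIC))
E
```

```text
2.5 [ 0.46670714 -0.35761034  0.25990615] [ 0.19  0.55  0.47  1.91 -0.35  0.76  1.25]
[-0.00088106  0.00106187  0.07790564]
```

View pics/s1c.png

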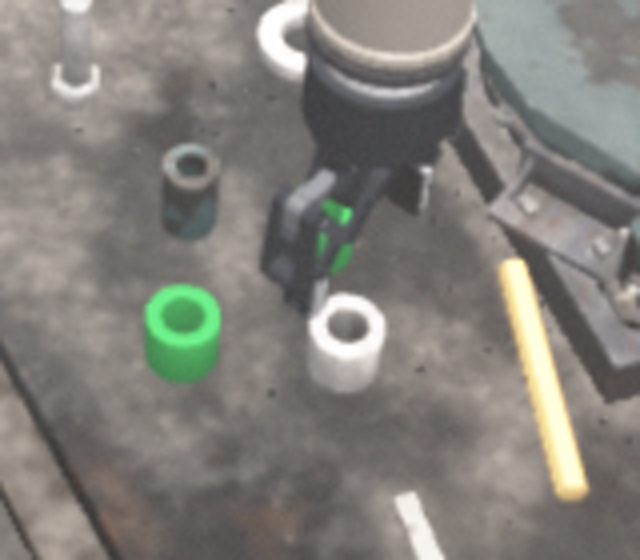

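The gripper hangs over the bush (crop (347,340)) with open fingers clear of both green look-alikes. Next I descend and close.

carry_out([
  [0,0.001,0.02,0,0.085],
  [-0.001,0.001,0.04,0,0.085],
  [-0.001,0.001,0.055,0,0.085],
  [-0.001,0.001,0.065,0,0.085],
  [-0.001,0.001,0.072,0,0.085],
  [-0.001,0.001,0.076,0,0.085],
  [-0.001,0.001,0.078,0,0.085],
  [-0.001,0.001,0.078,0,0.085],
])

```text
clock: 3.35
tcp_pos: [0.4689, -0.3565, 0.1829]
orientation: [1.755, 2.605, 0.0]
contact_force: [0.2, -0.2, 0.0]
grip_width: 0.085
gripper_force: 0.0
```

carry_out([
  [0,0,0,0,0.06],
  [0,0,0,0,0.05],
  [0,0,0,0,0.03],
  [0,0,0,0,0.03],
  [0,0,0,0,0.03],
  [0,0,0,0,0.03],
  [0,0,0,0,0.03],
  [0,0,0,0,0.03],
], force=40)

```text
clock: 4.15
tcp_pos: [0.4687, -0.3566, 0.1833]
orientation: [1.755, 2.605, 0.0]
contact_force: [-0.6, 1.1, 6.0]
grip_width: 0.04
gripper_force: 40.3
```

carry_out([
  [0,0,-0.005,0,0.03],
  [0,0,-0.02,0,0.03],
  [0,0,-0.04,0,0.03],
  [0,0,-0.065,0,0.03],
  [0,0,-0.09,0,0.03],
  [0,0,-0.115,0,0.03],
  [0,0,-0.14,0,0.03],
  [0,0,-0.15,0,0.03],
])

```text
clock: 4.95
tcp_pos: [0.4689, -0.3571, 0.3358]
orientation: [1.754, 2.602, 0.001]
contact_force: [0.4, -0.7, -2.0]
grip_width: 0.04
gripper_force: 41.1
```

```bash
python3 - <<'E'
from h import *
o=r.get_obs();print(o['clock'],o['tcp_pos'],o['grip_width'],o['contact_force'],o['joints'].round(2))
print(shift((.55,.0,.34)))
S=save('side','s2.png'); cv2.imwrite('pics/s2c.png',cv2.resize(S[190:330,290:450,::-1],(640,560),interpolation=cv2.INTER_CUBIC))
E
```

```text
4.95 [ 0.46888493 -0.35706314  0.33577569] 0.03997160934708011 [ 0.44672713 -0.74532427 -2.00376082] [ 0.14  0.45  0.53  1.86 -0.29  0.9   1.19]
[ 0.30054729  0.209145   -0.00461334]
```

View pics/s2c.png

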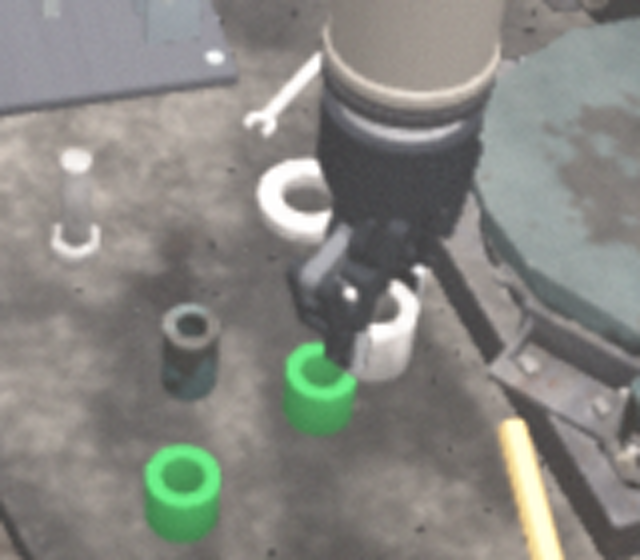

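The bush hangs upright between the pads, with its foot around crop (385,370), and the bench spot it came from is empty. I carry it towards the anvil, rolling back on the way.

carry_out([
  [0.025,0.013,0,-0.06,0.03],
  [0.065,0.035,0,-0.18,0.03],
  [0.107,0.058,0,-0.3,0.03],
  [0.149,0.081,0,-0.42,0.03],
  [0.191,0.104,0,-0.54,0.03],
  [0.233,0.127,0,-0.66,0.03],
  [0.275,0.15,0,-0.78,0.03],
  [0.317,0.173,0,-0.9,0.03],
], force=60)

```text
clock: 5.8
tcp_pos: [0.5094, 0.0042, 0.332]
orientation: [-0.44, -3.11, 0.0]
contact_force: [0.1, 0.3, -2.2]
grip_width: 0.0394
gripper_force: 63.9
```

```bash
python3 - <<'E'
from h import *
o=r.get_obs();R=Ro.from_rotvec(o['orientation']).as_matrix();print(o['clock'],o['tcp_pos'],o['grip_width'],o['joints'].round(2),'yang',np.arctan2(R[1,1],R[0,1]),'want',np.pi/2-.255)
print(shift((.536,.198,.28)))
E
```

```text
5.8 [0.50937367 0.00417242 0.33204598] 0.039365996731816955 [-0.34  0.3   0.25  2.03 -0.1   0.82  1.26] yang 1.2898327829558887 want 1.3157963267948967
[0.02810836 0.19363094 0.05199861]
```

carry_out([
  [0.005,0.035,0.005,-0.01,0.03],
  [0.011,0.075,0.01,-0.02,0.03],
  [0.017,0.115,0.02,-0.026,0.03],
  [0.022,0.15,0.03,-0.026,0.03],
  [0.026,0.18,0.04,-0.026,0.03],
  [0.028,0.192,0.048,-0.026,0.03],
  [0.028,0.194,0.052,-0.026,0.03],
  [0.028,0.194,0.052,-0.026,0.03],
])

```text
clock: 6.6
tcp_pos: [0.5374, 0.195, 0.2796]
orientation: [-0.408, -3.113, 0.003]
contact_force: [-0.3, -1.0, -2.7]
grip_width: 0.0398
gripper_force: 63.9
```

```bash
python3 - <<'E'
from h import *
o=r.get_obs();print(o['clock'],o['tcp_pos'],o['grip_width'],o['joints'].round(2))
print(shift((.536,.1985,.245)))
b=o['tcp_pos']-[0.001,0.001,.1833]; print('pred bush foot px',proj('side',b),'top rim',proj('side',b+[0,0,.036]))
S=save('side','s3.png'); cv2.imwrite('pics/s3c.png',cv2.resize(S[120:200,250:350,::-1],(800,600) if 0 else (750,600),interpolation=cv2.INTER_CUBIC))
E
```

```text
6.6 [0.53744432 0.19498961 0.2796242 ] 0.03980566788827465 [-0.59  0.46  0.17  1.92 -0.11  0.77  0.95]
[0.00224849 0.0031012  0.03462038]
pred bush foot px [298.1018389  149.42295897] top rim [297.85844412 139.30818655]
```

View pics/s3c.png

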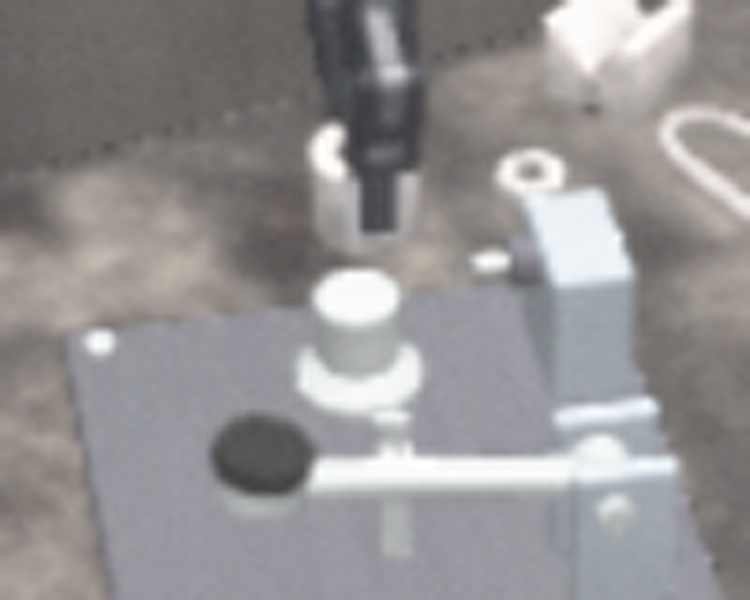

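The side crop shows the bush centred at u≈365, 9 px (1.2 raw px) right of the post's u≈356, and about 36 mm above it. That agrees with the computed 2–4 mm correction.

carry_out([
  [0.002,0.003,0.003,0,0.03],
  [0.002,0.0035,0.01,0,0.03],
  [0.002,0.0035,0.018,0,0.03],
  [0.002,0.0035,0.024,0,0.03],
  [0.002,0.0035,0.029,0,0.03],
  [0.002,0.0035,0.032,0,0.03],
  [0.002,0.0035,0.034,0,0.03],
  [0.002,0.0035,0.034,0,0.03],
])

```text
clock: 7.45
tcp_pos: [0.5368, 0.2002, 0.2465]
orientation: [-0.407, -3.115, 0.0]
contact_force: [-0.9, 0.1, -2.1]
grip_width: 0.0399
gripper_force: 63.9
```

```bash
python3 - <<'E'
from h import *
o=r.get_obs();print(o['clock'],o['tcp_pos'],o['contact_force'],shift((.5362,.199,.2433)))
E
```

```text
7.45 [0.53676288 0.20022257 0.246464  ] [-0.91377622  0.07270634 -2.06470706] [ 0.00022911 -0.0013255   0.00316433]
```

carry_out([
  [0,-0.001,0.0005,0,0.03],
  [0,-0.001,0.001,0,0.03],
  [0,-0.001,0.0015,0,0.03],
  [0,-0.001,0.002,0,0.03],
  [0,-0.001,0.0025,0,0.03],
  [0,-0.001,0.003,0,0.03],
  [0,-0.001,0.003,0,0.03],
  [0,-0.001,0.003,0,0.03],
])

```text
clock: 8.25
tcp_pos: [0.5365, 0.1992, 0.2437]
orientation: [-0.407, -3.115, 0.0]
contact_force: [-0.8, -0.7, -1.3]
grip_width: 0.0394
gripper_force: 63.9
```

carry_out([
  [0,0,0.0003,0,0.03],
  [0,0,0.0006,0,0.03],
  [0,0,0.0009,0,0.03],
  [0,0,0.0012,0,0.03],
  [0,0,0.0012,0,0.03],
  [0,0,0.0012,0,0.03],
  [0,0,0.0012,0,0.03],
  [0,0,0.0012,0,0.03],
])

```text
clock: 9.05
tcp_pos: [0.5366, 0.1992, 0.2434]
orientation: [0.407, 3.115, 0.001]
contact_force: [-3.1, -0.3, 7.8]
grip_width: 0.0398
gripper_force: 65.1
```

Contact is made (7.8 N upwards), so I open gradually.

carry_out([
  [0,0,-0.0005,0,0.03],
  [0,0,-0.0005,0,0.042],
  [0,0,-0.0005,0,0.046],
  [0,0,-0.0005,0,0.05],
  [0,0,-0.0005,0,0.055],
  [0,0,-0.0005,0,0.062],
  [0,0,-0.0005,0,0.07],
  [0,0,-0.0005,0,0.07],
], force=20)

```text
clock: 9.85
tcp_pos: [0.5365, 0.1993, 0.243]
orientation: [0.407, 3.115, 0.0]
contact_force: [0.4, 0.4, 0.4]
grip_width: 0.0702
gripper_force: 0.0
```

carry_out([
  [0,0,-0.003,0,0.07],
  [0,0,-0.01,0,0.07],
  [0,0,-0.02,0,0.07],
  [0,0,-0.035,0,0.07],
  [0,0,-0.055,0,0.07],
  [0,0,-0.075,0,0.07],
  [0,0,-0.095,0,0.07],
  [0,0,-0.1,0,0.07],
])

```text
clock: 10.65
tcp_pos: [0.5373, 0.1994, 0.3465]
orientation: [0.407, 3.111, 0.005]
contact_force: [-0.1, -0.2, -0.5]
grip_width: 0.0699
gripper_force: 0.0
```

```bash
python3 - <<'E'
from h import *
o=r.get_obs();print(o['clock'],o['tcp_pos'],o['grip_width'],o['contact_force'])
print(shift((.4457,.0875,.31)))
A=(.536,.1985,.096); print('expected rim centre',proj('side',A),proj('side',(.536,.1985,.06)))
S=save('side','s4.png'); cv2.imwrite('pics/s4c.png',cv2.resize(S[120:200,250:350,::-1],(750,600),interpolation=cv2.INTER_CUBIC))
E
```

```text
10.65 [0.53732278 0.19939817 0.34645394] 0.0698556468634781 [-0.06040795 -0.15155158 -0.48693758]
[ 0.05990647 -0.1318256   0.03574982]
expected rim centre [297.31083988 148.73588044] [297.55862838 158.51619403]
```

View pics/s4c.png

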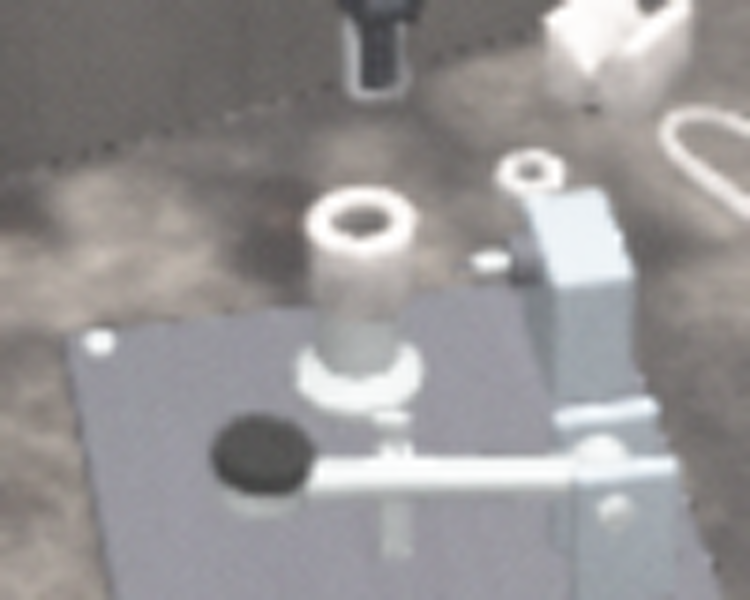

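The bush stands upright on the post: rim centre (361,222) against post axis 356, so 1–2 mm off. The lever is still up. I move over the pad with the fingers shut.

carry_out([
  [0.008,-0.016,0,0,0.05],
  [0.02,-0.04,0,0,0.02],
  [0.033,-0.068,0,0,0],
  [0.045,-0.096,0.005,0,0],
  [0.054,-0.116,0.015,0,0],
  [0.059,-0.128,0.025,0,0],
  [0.06,-0.132,0.032,0,0],
  [0.06,-0.132,0.036,0,0],
])

```text
clock: 11.5
tcp_pos: [0.4444, 0.0868, 0.3063]
orientation: [-0.408, -3.114, 0.001]
contact_force: [-0.9, 0.7, 0.3]
grip_width: 0.0001
gripper_force: 0.0
```

```bash
python3 - <<'E'
from h import *
o=r.get_obs();print(o['clock'],o['tcp_pos'],o['grip_width'],o['contact_force'],shift((.4455,.0875,.253)))
T=save('top','t5.png'); S=save('side','s5.png')
print('rim expected top',proj('top',(.536,.1985,.096)))
a=cv2.resize(T[155:235,210:310,::-1],(500,400),interpolation=cv2.INTER_CUBIC); b=cv2.resize(S[140:220,250:325,::-1],(0,0),fx=5,fy=5,interpolation=cv2.INTER_CUBIC)[:, :300]
cv2.imwrite('pics/c5.png',np.hstack([a,b]))
E
```

```text
11.5 [0.44437001 0.08680493 0.30631985] 6.338886620130866e-05 [-0.89719164  0.74662652  0.30655177] [-0.00095669  0.00099283  0.05331852]
rim expected top [233.465224   187.38630783]
```

View pics/c5.png

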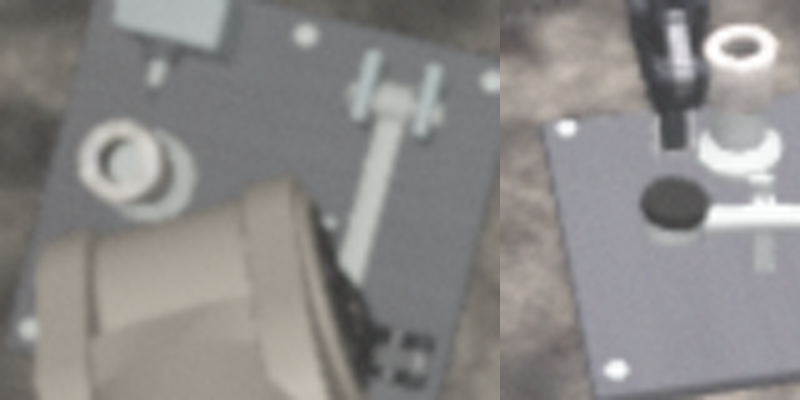

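The top crop shows the bush rim at raw (233.8,186.8) against an expected (233.5,187.4), so it is within 2 mm. The shut fingers are above the pad.

carry_out([
  [0,0.001,0.008,0,0],
  [-0.001,0.001,0.016,0,0],
  [-0.001,0.001,0.022,0,0],
  [-0.001,0.001,0.027,0,0],
  [-0.001,0.001,0.031,0,0],
  [-0.001,0.001,0.034,0,0],
  [-0.001,0.001,0.037,0,0],
  [-0.001,0.001,0.039,0,0],
])

```text
clock: 12.4
tcp_pos: [0.4456, 0.0879, 0.2679]
orientation: [-0.407, -3.114, -0.0]
contact_force: [-2.5, -0.4, 3.9]
grip_width: -0.0002
gripper_force: 1.8
```

carry_out([
  [0,0,0.002,0,0],
  [0,0,0.004,0,0],
  [0,0,0.006,0,0],
  [0,0,0.008,0,0],
  [0,0,0.01,0,0],
  [0,0,0.012,0,0],
  [0,0,0.014,0,0],
  [0,0,0.015,0,0],
])

```text
clock: 13.2
tcp_pos: [0.4451, 0.0881, 0.2528]
orientation: [-0.406, -3.113, 0.0]
contact_force: [-6.1, 2.0, 8.3]
grip_width: 0.0001
gripper_force: 4.1
```

carry_out([
  [0,0,0,0,0],
  [0,0,0,0,0],
  [0,0,0,0,0],
  [0,0,0,0,0],
  [0,0,0,0,0],
  [0,0,0,0,0],
  [0,0,0,0,0],
  [0,0,0,0,0],
])

```text
clock: 14.0
tcp_pos: [0.4451, 0.0881, 0.2529]
orientation: [-0.406, -3.113, 0.0]
contact_force: [-5.4, 1.8, 7.8]
grip_width: -0.0003
gripper_force: 4.0
```

```bash
python3 - <<'E'
from h import *
o=r.get_obs();print(o['clock'],o['tcp_pos'],o['grip_width'],o['contact_force'])
S=save('side','s6.png'); cv2.imwrite('pics/c6.png',cv2.resize(S[130:210,250:350,::-1],(750,600),interpolation=cv2.INTER_CUBIC))
E
```

```text
14.0 [0.44514124 0.08806497 0.25292573] -0.0002801982411981044 [-5.43840473  1.76382207  7.78499227]
```

View pics/c6.png

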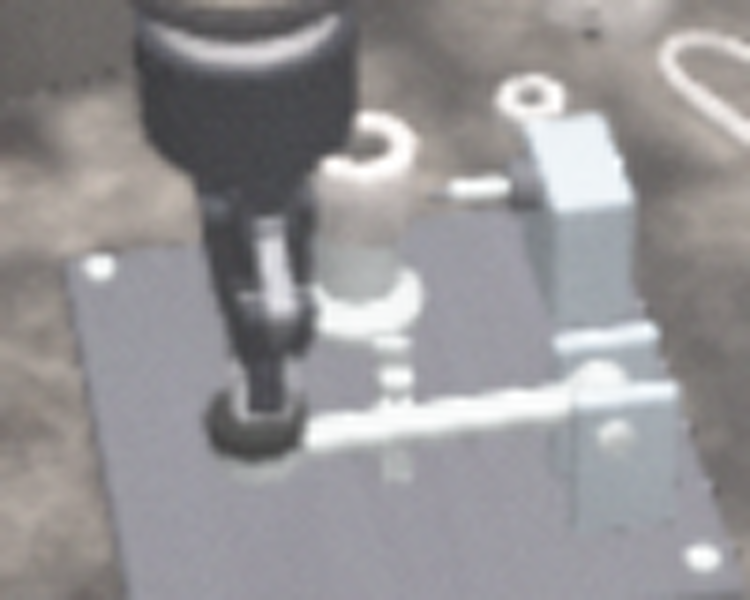

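The lever is at mid travel: force is 7.8 N, the tip is 80 mm above the bench, and the pointer sits between the lugs at crop (396,378). The stylus has moved forward and the bush is still upright on the post, so I hand in.

```bash
python3 -c "
from bench import r
print(r.hand_in())"
```

```text
the job is handed in; nothing more can be done
None
```

The bush stands upright on the anvil post, about 2 mm off centre and let go, and the arm is holding the lever at mid travel with about 8 N; the job is handed in at about 14 s, and no verdict came back.

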